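# Find the loaded sample canister and start it on the shaker

## Robot

A 7-joint arm with a two-finger parallel gripper is mounted at the origin on the work surface. World frame = base frame: x ahead of the robot, y to its left, z up, the work surface at z = 0. Lengths are in m, angles in rad, forces in N, time in s.
With the tool pointing down it reaches from about 0.4 to 0.85 m from the base axis. Payload 10.4 kg.
Tool frame: the origin (TCP) lies midway between the tips of the shut fingers; the grasp point (between the pads) lies 19 mm behind it; z points along the fingers, y is the direction in which the jaws open and shut (so a half turn about z gives the same grasp; the last joint's range is limited). The gripper opens to 85 mm and grips with 20 to 120 N. Pads are 22 mm wide; open, the fingers measure 114 mm over their backs; the gripper's body (76 mm by 85 mm) begins 54 mm behind the grasp point. The pads swing forward as they close: fully open they stand 13 mm farther back than shut.
Start: joints at [-1.361, 0.332, -0.065, 1.46, 0.022, 1.35, -0.088], TCP at [0.144, 0.608, 0.231] pointing down, gripper open.
Joint ranges: [-2.6, 2.6], [-0.5, 2.12], [-1.47, 1.34], [0.16, 2.42], [-1.27, 4.41], [0.06, 2.06], [-2.6, 2.6]. Speed limits (rad/s): [2.22, 2.22, 2.79, 2.79, 3.14, 3.14, 3.14].

## Interface

Orientations are given as a unit quaternion [x, y, z, w].
In Python, from workcell import get_obs, camera, calibration, hand_in gives the robot as it stands.
- The arm moves only by the shell command python3 -m handwheel 'ROWS' [FORCE]. ROWS is JSON, a list of rows, each an object with "jaw": the finger opening in mm, from 0 to 85.4; "delta_pos": the shift along the tool's x, y, z scaled (see below), a list of three; "turn": the turn about the tool's z scaled (see below). In form: [{"jaw": jaw, "delta_pos": [tx, ty, tz], "turn": turn}, ...]. A call has 1 to 10 rows; each row is the pose to reach, as a shift and turn from the pose commanded when the call began, along the tool's axes at that moment, turning the shorter way round; what a row does not reach only later rows make up. The controller multiplies each number of a shift by 1 m and each number of a turn by pi rad. A row lasts 1/12 s, in which the tool goes at most 41.7 mm and 7.16 degrees, less where a joint would pass 70% of its speed; a pose out of reach is approached as far as the arm can. A call with a number of a shift or a turn outside -1 to 1 is refused whole. A call with a gripper value outside its range is refused whole. The fingers move at their own pace and stop on an object; FORCE is the grip in N (left out, the last holds). Time passes only in rows, so rows that repeat a pose let the fingers close. It gives the time, the measured TCP pose, the force and the opening at its end, in the units of the state.
- get_obs(): the state, without advancing time (a new reading comes with each control period).
- camera(name): name is "side" or "top" or "wrist"; returns the picture (384x512x3 uint8, red, green, blue); there is no depth.
- calibration(name): a dict with "mtx" (3x3 intrinsics, pixels), "rvec" (rotation vector, rad) and "tvec" (3), from world to camera coordinates, as OpenCV has them. Camera axes: x right, y down, z forward; pixel columns grow to the right and rows downward; lengths in m; the calibration is good to about 2 mm. A picture is of the moment at which its call begins: read the wrist's pose just before it. calibration takes no time and is no camera call; for the wrist camera it gives the pose at the moment of the call.
- hand_in(): hands the job in, once; it reports no verdict.
The state is a dict: "clock": time; "joint_pos": joint angles; "joint_velocities": joint speeds; "tau": joint torques, N m; "position": TCP position; "ee_rot": TCP orientation; "ft_force": force on the tool from outside, world axes, zero at the start; "torque": the same for the moment, N m; "grip_width": opening from 0.0 (shut) to 1.0 (fully open).
Only numpy, scipy, OpenCV 4.12 (cv2) and the standard library are available. Lean on these libraries where they do the work, as an engineer would, in place of code of your own. Each camera call takes 0.05 s, during which the arm holds its last target.

## Task

Three identical closed canisters stand on the white tray, and only one of them is loaded: it is clearly heavier, so lift them to find out which. Stand the loaded one upright in the middle of the shaker's round black plate and let go of it, then push the shaker's red lever all the way over to its far side to switch it on. Put any empty canister you lifted back upright where it stood, do not tip the canisters over, never switch the shaker on without the canister on its plate, and leave the bottle, vial and tip rack alone.

Things in the scene. Friction and masses are not known exactly. Their poses are not given: they have to be found in the camera images.
- can_a_center (a point): Closed opaque white canister with a blue lid and a blank paper band, a plain upright cylinder 56 mm in diameter and 72 mm tall; its centre, half-way up (36 mm above its underside). z up. It looks like the other two. Weighs about 0.12 to 0.18 kg empty, 0.5 to 0.75 kg loaded; which one is loaded changes every time. Something inside may shift by a few mm.
- can_b_center (a point): Closed opaque white canister with a blue lid and a blank paper band, a plain upright cylinder 56 mm in diameter and 72 mm tall; its centre, half-way up (36 mm above its underside). z up. It looks like the other two. Weighs about 0.12 to 0.18 kg empty, 0.5 to 0.75 kg loaded; which one is loaded changes every time. Something inside may shift by a few mm.
- can_c_center (a point): Closed opaque white canister with a blue lid and a blank paper band, a plain upright cylinder 56 mm in diameter and 72 mm tall; its centre, half-way up (36 mm above its underside). z up. It looks like the other two. Weighs about 0.12 to 0.18 kg empty, 0.5 to 0.75 kg loaded; which one is loaded changes every time. Something inside may shift by a few mm.
- tray: Flat white tray, 120 (x) by 300 (y) mm, 6 mm thick, fixed to the bench, on which the three canisters stand in a row along its y axis, about 95 mm apart; its floor is 6 mm above the bench. Origin at the centre of its underside; z up.
- shaker: Cream bench shaker, fixed, 150 (x) by 250 (y) mm, top deck 50 mm above the bench. Origin at the centre of its underside on the bench; x points to its far side, z up. The black plate is at y = -50 mm, the red lever at y = +85 mm.
- shaker_plate (a point): Centre of the top face of the shaker's round black rubber plate, 88 mm in diameter, flat, 62 mm above the bench. Axes as the shaker's.
- switch (a joint): Angle in rad of the shaker's red toggle lever: 0 = off, leaning to the shaker's -x (near) side by about 0.5 rad; 1.0 = on, leaning to its +x (far) side. It turns about the shaker's y axis and stays where it is left; a light push (under 5 N) suffices.
- switch_tip (a point): Centre of the red ball (26 mm in diameter) at the tip of the lever, 55 mm from its pivot, which is 72 mm above the bench on a grey block 70 (x) by 50 (y) mm and 25 mm high on the deck. Push it towards the shaker's +x.
- bottle_center (a point): Clear bottle with a blue cap, 56 mm in diameter, 130 mm tall; its centre. Bystander: leave alone.
- vial_center (a point): Small amber vial with a red cap, 32 mm in diameter, 55 mm tall; its centre. Bystander: leave alone.
- rack_center (a point): White pipette-tip rack with green dots, 60 by 90 by 45 mm; its centre. Bystander: leave alone.
Things that resemble listed ones, but are neither listed nor needed, are in the scene too. What is shaped like the part that bears can_c_center but yellow is not meant.

How it is judged:
By the outcome, as a careful person would: the job done as asked, in the order asked, and still so for the second after the job is handed in, with the robot touching nothing.
It also fails if it takes over 72 s, if anything falls off the work surface, if the arm or the gripper's body presses on something with over 40 N, if the wrist force passes 120 N, or if a joint passes its speed limit or range.

## Working session

There is one attempt and no reset: what is moved stays moved. The work goes in short steps, Python scripts to look and compute and a shell command to move; the robot and the scene stay as the last step left them, time stands still between calls to the robot, and variables do not carry over. Pictures are saved under pics/ and viewed, and the job is handed in when it is done.

```bash
mkdir -p pics; ls; python3 - <<'E'
from workcell import *
import cv2
print(get_obs())
for n in("side","top","wrist"):
    c=calibration(n);print(n,c)
    cv2.imwrite(f"pics/{n}0.png",camera(n)[:,:,::-1])
E
```

```text
pics
{'clock': 0.0, 'joint_pos': array([-1.36061025,  0.33288677, -0.06470888,  1.46094689,  0.02161182,
        1.34992851, -0.08853191]), 'joint_velocities': array([ 1.46518386e-03,  9.62519483e-05, -3.39210319e-04,  3.89835968e-04,
       -1.04621885e-03,  8.75191619e-04, -8.23046075e-04]), 'tau': array([ 6.12964868e-04, -6.25451303e+01,  4.95358603e-02, -3.91606450e+01,
        1.61970116e-02,  9.86825471e-03, -6.34174739e-05]), 'position': array([0.14409622, 0.60776296, 0.23050401]), 'ee_rot': array([ 1.16130288e-01,  9.93233715e-01, -7.35254395e-04, -4.65870598e-05]), 'ft_force': array([ 1.13381737,  0.82416541, -0.73101238]), 'torque': array([ 0.00964542,  0.01530097, -0.00205139]), 'grip_width': 1.0019458942700699}
side {'mtx': array([[452.10856908,   0.        , 250.23399199],
       [  0.        , 452.10856908, 185.61293827],
       [  0.        ,   0.        ,   1.        ]]), 'rvec': array([ 2.05485055, -0.85799544,  0.4558593 ]), 'tvec': array([-0.41751961,  0.31684928,  0.67946864])}
top {'mtx': array([[444.88973205,   0.        , 256.01462594],
       [  0.        , 444.88973205, 192.22384732],
       [  0.        ,   0.        ,   1.        ]]), 'rvec': array([ 2.11602888, -2.18049456,  0.14281343]), 'tvec': array([0.02529388, 0.58877739, 0.98471774])}
wrist {'mtx': array([[332.63694352,   0.        , 251.64393818],
       [  0.        , 332.63694352, 194.82128158],
       [  0.        ,   0.        ,   1.        ]]), 'rvec': array([-2.25369156, -1.78072635, -0.29067811]), 'tvec': array([-0.62436623, -0.04074358,  0.38013298])}
```

View pics/side0.png

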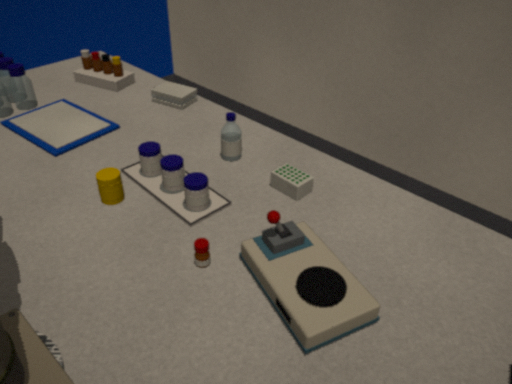

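View pics/top0.png

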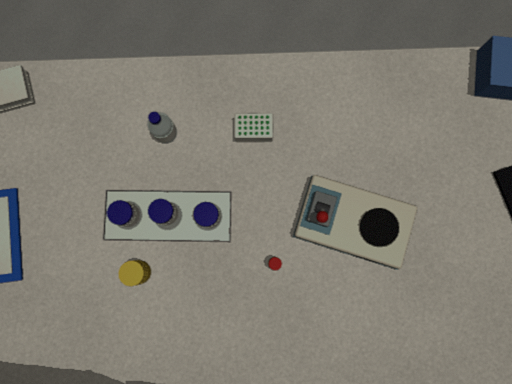

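View pics/wrist0.png

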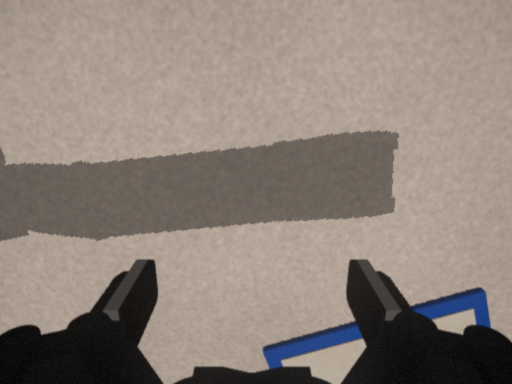

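The side view shows three white canisters with blue lids on the tray at (150,158), (172,173) and (196,190). The yellow lookalike is at (110,186), the vial at (202,252), the bottle at (231,138) and the rack at (292,181). The shaker's plate is at (321,286) and its red ball at (274,217). In the top view the lids are at (120,213), (160,211) and (206,215), the yellow can at (132,273), the plate at (379,227) and the ball at (322,217).

```bash
cat > h.py <<'E'
import numpy as np, cv2
from workcell import *
from scipy.spatial.transform import Rotation as R
def ray(c,uv):
    K,Rm,t=c["mtx"],cv2.Rodrigues(np.array(c["rvec"]))[0],np.array(c["tvec"]).ravel()
    d=Rm.T@np.linalg.inv(K)@[uv[0],uv[1],1.]
    return -Rm.T@t,d/np.linalg.norm(d)
def plane(c,uv,z):
    o,d=ray(c,uv); return o+d*(z-o[2])/d[2]
def tri(c1,u1,c2,u2):
    o1,d1=ray(c1,u1);o2,d2=ray(c2,u2)
    s=np.linalg.lstsq(np.c_[d1,-d2],o2-o1,rcond=None)[0]
    a,b=o1+s[0]*d1,o2+s[1]*d2
    return (a+b)/2,np.linalg.norm(a-b)*1e3
def proj(c,p):
    return cv2.projectPoints(np.array(p,float).reshape(-1,3),np.array(c["rvec"]),np.array(c["tvec"]),c["mtx"],None)[0].reshape(-1,2)
def blobs(m,amin=25):
    n,l,s,ce=cv2.connectedComponentsWithStats(m.astype(np.uint8))
    return [(int(s[i][4]),ce[i].round(1).tolist(),s[i][:4].tolist()) for i in range(1,n) if s[i][4]>=amin]
def masks(rgb):
    r,g,b=[rgb[:,:,i].astype(int) for i in range(3)]
    return dict(blue=(b>60)&(b>2*r)&(b>2*g),red=(r>110)&(r>3*g)&(r>3*b),black=(r<30)&(g<30)&(b<30))
def fwd():
    o=get_obs();Rt=R.from_quat(o["ee_rot"]).as_matrix();return o,Rt
E
python3 - <<'E'
from h import *
for n in("top","side"):
    im=cv2.imread(f"pics/{n}0.png")[:,:,::-1]
    for k,m in masks(im).items(): print(n,k,*blobs(m),sep="\n  ")
ims=[cv2.resize(cv2.imread("pics/side0.png")[120:345,90:390],None,fx=2.6,fy=2.6,interpolation=cv2.INTER_CUBIC)]
cv2.imwrite("pics/crop_side.png",ims[0])
cv2.imwrite("pics/crop_top.png",cv2.resize(cv2.imread("pics/top0.png")[100:290,90:430],None,fx=2.3,fy=2.3,interpolation=cv2.INTER_CUBIC))
E
```

```text
top
  blue
  (88, [153.5, 116.9], [149, 112, 11, 11])
  (469, [13.4, 238.5], [0, 189, 22, 93])
  (439, [160.1, 210.6], [149, 199, 23, 24])
  (437, [119.1, 212.1], [108, 201, 23, 24])
  (450, [205.5, 213.8], [194, 202, 24, 24])
top
  red
  (104, [274.9, 263.3], [270, 258, 11, 12])
top
  black
  (500, [505.1, 185.1], [493, 166, 19, 51])
  (1127, [378.7, 226.9], [360, 209, 39, 37])
side
  blue
  (10382, [85.3, 31.1], [0, 0, 172, 77])
  (549, [57.1, 138.1], [2, 121, 116, 35])
  (156, [148.6, 147.2], [139, 142, 20, 11])
  (189, [171.1, 160.8], [161, 155, 21, 12])
  (229, [195.2, 179.2], [184, 173, 23, 13])
side
  red
  (28, [273.5, 214.4], [271, 212, 6, 6])
  (52, [200.4, 242.6], [195, 239, 13, 8])
side
  black
  (33, [105.4, 57.8], [103, 55, 6, 7])
  (1465, [320.7, 286.4], [297, 267, 49, 39])
  (73, [282.7, 310.6], [276, 300, 14, 22])
  (434, [12.4, 367.9], [0, 335, 24, 49])
```

View pics/crop_side.png

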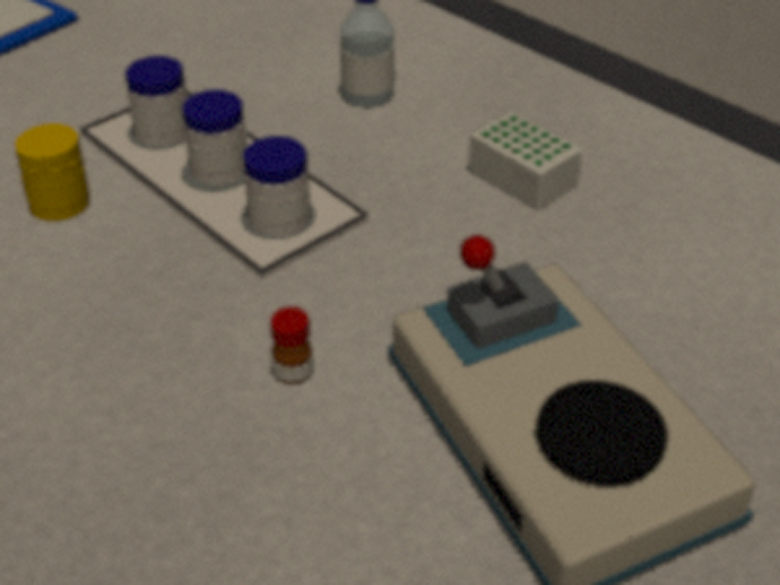

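View pics/crop_top.png

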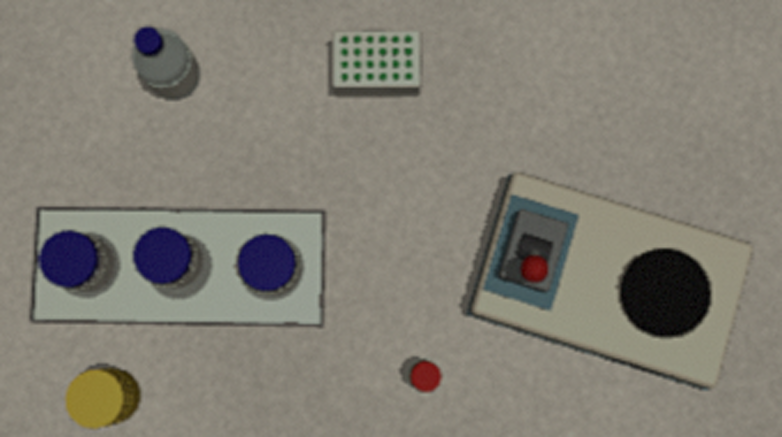

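```bash
python3 - <<'E'
from h import *
ct,cs=calibration("top"),calibration("side")
top=[(119.1,212.1),(160.1,210.6),(205.5,213.8)]; side=[(148.6,147.2),(171.1,160.8),(195.2,179.2)]
for a,b in zip(top,side): print(tri(ct,a,cs,b), plane(ct,a,.078))
print("plate",tri(ct,(378.7,226.9),cs,(320.7,286.4)),plane(ct,(378.7,226.9),.062),plane(cs,(320.7,286.4),.062))
im=cv2.imread("pics/top0.png")[:,:,::-1]; 
r,g,b=[im[:,:,i].astype(int) for i in range(3)]
m=(r>80)&(r>2*g)&(r>2*b); print(blobs(m,10))
im=cv2.imread("pics/side0.png")[:,:,::-1]; r,g,b=[im[:,:,i].astype(int) for i in range(3)]
m2=(r>80)&(r>2*g)&(r>2*b); print(blobs(m2,10))
# far-side distances of cans in side: base
def q(z,*px): return [plane(ct,p,z).round(4).tolist() for p in px]
print("vial top",q(.055,(274.9,263.3)),"yellow",q(.075,(130,273)),"bottle cap",q(.13,(153.5,116.9)), "rack",q(.045,(253,126)))
# shaker deck corners from top crop (2.3 scale, +90,+100)
print("deck",q(.05,*[(90+x/2.3,100+y/2.3) for x,y in[(513,174),(751,243),(715,384),(473,313)]]))
print("tray",q(.006,*[(90+x/2.3,100+y/2.3) for x,y in[(38,208),(324,211),(323,325),(32,321)]]))
E
```

```text
(array([0.54966122, 0.31231504, 0.07400472]), np.float64(0.6652115208877827)) [0.54898377 0.31126237 0.078     ]
(array([0.55021409, 0.22119052, 0.07433074]), np.float64(0.6538312129019281)) [0.54957487 0.22057822 0.078     ]
(array([0.54026365, 0.12029439, 0.07495844]), np.float64(1.3181559162897651)) [0.53946051 0.12033852 0.078     ]
plate (array([ 0.5006768 , -0.26540943,  0.05532669]), np.float64(0.8369303262959348)) [ 0.50004201 -0.26329246  0.062     ] [ 0.49572959 -0.26883719  0.062     ]
[(80, [322.7, 216.6], [318, 212, 10, 10]), (125, [274.6, 263.2], [269, 257, 12, 13])]
[(14, [94.4, 52.9], [92, 52, 6, 3]), (98, [273.5, 215.6], [268, 211, 12, 10]), (122, [200.9, 243.2], [194, 238, 15, 12])]
vial top [[0.4267, -0.0296, 0.055]] yellow [[0.4156, 0.2868, 0.075]] bottle cap [[0.7474, 0.2233, 0.13]] rack [[0.7454, 0.01, 0.045]]
deck [[0.6223, -0.1242, 0.05], [0.5461, -0.3554, 0.05], [0.4102, -0.3098, 0.05], [0.4856, -0.0786, 0.05]]
tray [[0.6092, 0.3645, 0.006], [0.597, 0.0676, 0.006], [0.4796, 0.0712, 0.006], [0.4925, 0.3688, 0.006]]
```

```bash
cat >> h.py <<'E'
def go(x,y,z,ydeg=None):
    """print tool-axis shift + turn to reach TCP xyz with tool y at world angle ydeg (mod 180)"""
    o,Rt=fwd(); d=Rt.T@(np.array([x,y,z])-o["position"])
    cur=np.degrees(np.arctan2(Rt[1,1],Rt[0,1])); s=""
    if ydeg is not None:
        t=(ydeg-cur+90)%180-90; s=f"turn {-t/180:.4f} ({-t:.1f}deg, {abs(t)/7.16:.1f} rows)"
    print("shift",d.round(4).tolist(),s,f"rows {np.linalg.norm(d)/.0417:.1f}")
def stat():
    o,Rt=fwd()
    print(f"t={o['clock']:.2f} pos",o["position"].round(4),"yaw_y %.1f"%np.degrees(np.arctan2(Rt[1,1],Rt[0,1])),"tilt z",Rt[:,2].round(3),"F",o["ft_force"].round(2),"T",o["torque"].round(2),"grip %.1f mm"%(o["grip_width"]*85.4))
E
python3 - <<'E'
from h import *
stat()
o,Rt=fwd(); c=calibration("wrist"); Rm=cv2.Rodrigues(c["rvec"])[0]
print("cam in tool",Rt.T@(-Rm.T@c["tvec"]-o["position"]),"axes in tool\n",(Rt.T@Rm.T).round(3))
ct,cs=calibration("top"),calibration("side")
print("ball",tri(ct,(322.7,216.6),cs,(273.5,215.6)))
go(.50,.22,.30,0); go(.50,.22,.30,90)
E
```

```text
t=0.15 pos [0.1441 0.6079 0.2307] yaw_y 76.7 tilt z [-0.    -0.001 -1.   ] F [ 0.   -0.66  0.39] T [ 0.1   0.07 -0.  ] grip 85.6 mm
cam in tool [ 0.08212498 -0.00014853 -0.1422705 ] axes in tool
 [[-0.001 -0.948 -0.319]
 [ 1.    -0.001  0.   ]
 [-0.001 -0.319  0.948]]
ball (array([ 0.52226593, -0.13107535,  0.12474833]), np.float64(1.0912433007578393))
shift [-0.4358, -0.2954, -0.069] turn 0.4259 (76.7deg, 10.7 rows) rows 12.7
shift [-0.4358, -0.2954, -0.069] turn -0.0741 (-13.3deg, 1.9 rows) rows 12.7
```

```bash
python3 -m handwheel '[{"jaw":85,"delta_pos":[-0.436,-0.295,-0.07],"turn":0.426},{"jaw":85,"delta_pos":[-0.436,-0.295,-0.07],"turn":0.426},{"jaw":85,"delta_pos":[-0.436,-0.295,-0.07],"turn":0.426},{"jaw":85,"delta_pos":[-0.436,-0.295,-0.07],"turn":0.426},{"jaw":85,"delta_pos":[-0.436,-0.295,-0.07],"turn":0.426},{"jaw":85,"delta_pos":[-0.436,-0.295,-0.07],"turn":0.426},{"jaw":85,"delta_pos":[-0.436,-0.295,-0.07],"turn":0.426},{"jaw":85,"delta_pos":[-0.436,-0.295,-0.07],"turn":0.426},{"jaw":85,"delta_pos":[-0.436,-0.295,-0.07],"turn":0.426},{"jaw":85,"delta_pos":[-0.436,-0.295,-0.07],"turn":0.426}]' 60; python3 -c "
from h import *
stat();go(.54,.218,.30,0)"
```

```text
clock: 0.98
position: [0.4245, 0.3022, 0.2865]
ee_rot: [0.678, 0.735, 0.0, -0.0]
ft_force: [0.7, 1.2, -0.3]
grip_width: 0.994
t=0.98 pos [0.4245 0.3022 0.2865] yaw_y 4.7 tilt z [-0.  0. -1.] F [ 0.69  1.23 -0.34] T [ 0.05 -0.04 -0.01] grip 84.9 mm
shift [-0.0933, 0.1082, -0.0135] turn 0.0261 (4.7deg, 0.7 rows) rows 3.4
```

```bash
python3 -m handwheel '[{"jaw":85,"delta_pos":[-0.093,0.108,-0.014],"turn":0.026},{"jaw":85,"delta_pos":[-0.093,0.108,-0.014],"turn":0.026},{"jaw":85,"delta_pos":[-0.093,0.108,-0.014],"turn":0.026},{"jaw":85,"delta_pos":[-0.093,0.108,-0.014],"turn":0.026},{"jaw":85,"delta_pos":[-0.093,0.108,-0.014],"turn":0.026},{"jaw":85,"delta_pos":[-0.093,0.108,-0.014],"turn":0.026}]'; python3 -c "
from h import *
stat();c=calibration('wrist');im=camera('wrist');cv2.imwrite('pics/w1.png',im[:,:,::-1]);np.savez('w1.npz',**c)
print(*blobs(masks(im)['blue'],100),sep='\n')"
```

```text
clock: 1.48
position: [0.5399, 0.2199, 0.2998]
ee_rot: [0.706, 0.708, -0.0, 0.0]
ft_force: [-1.1, 0.1, -0.4]
grip_width: 0.998
t=1.48 pos [0.5399 0.2199 0.2998] yaw_y 0.2 tilt z [-0.001 -0.001 -1.   ] F [-1.11  0.14 -0.38] T [ 0.07  0.04 -0.04] grip 85.2 mm
(2257, [262.3, 69.9], [237, 43, 52, 55])
(1762, [261.9, 155.9], [239, 132, 47, 48])
(446, [468.5, 167.4], [457, 155, 25, 25])
(1316, [252.7, 238.1], [232, 219, 43, 39])
```

View pics/w1.png

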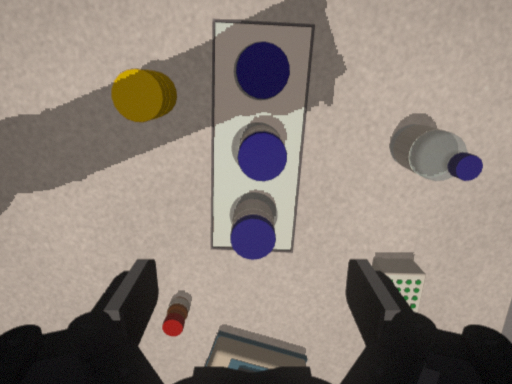

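The wrist view shows the lids at (262,70), (262,156) and (253,238). The yellow can is at (138,95), clearly separate, so the cans to use are the three with blue lids on the tray.

```bash
python3 - <<'E'
from h import *
c=dict(np.load('w1.npz')); ct,cs=calibration("top"),calibration("side")
W=[(262.3,69.9),(261.9,155.9),(252.7,238.1)];T=[(119.1,212.1),(160.1,210.6),(205.5,213.8)];S=[(148.6,147.2),(171.1,160.8),(195.2,179.2)]
for w,t,s in zip(W,T,S): print("W plane",plane(c,w,.078).round(4),"T plane",plane(ct,t,.078).round(4),"triWT",tri(c,w,ct,t),"WS",tri(c,w,cs,s))
E
```

```text
W plane [0.5502 0.3146 0.078 ] T plane [0.549  0.3113 0.078 ] triWT (array([0.55041338, 0.31507899, 0.06565745]), np.float64(0.352831684337673)) WS (array([0.55081301, 0.31453555, 0.07252383]), np.float64(1.0065256866875512))
W plane [0.551  0.2251 0.078 ] T plane [0.5496 0.2206 0.078 ] triWT (array([0.55100393, 0.2229071 , 0.06719744]), np.float64(0.6475890533257831)) WS (array([0.55163796, 0.22366943, 0.07243786]), np.float64(1.107746497613562))
W plane [0.5412 0.1244 0.078 ] T plane [0.5395 0.1203 0.078 ] triWT (array([0.54066532, 0.1210764 , 0.07107187]), np.float64(1.1386426886929888)) WS (array([0.54165121, 0.12181265, 0.07338529]), np.float64(1.0129429034753672))
```

```bash
python3 -m handwheel '[{"jaw":85,"delta_pos":[-0.098,0.001,0.13],"turn":0},{"jaw":85,"delta_pos":[-0.098,0.001,0.13],"turn":0},{"jaw":85,"delta_pos":[-0.098,0.001,0.13],"turn":0},{"jaw":85,"delta_pos":[-0.098,0.001,0.13],"turn":0},{"jaw":85,"delta_pos":[-0.098,0.001,0.13],"turn":0},{"jaw":85,"delta_pos":[-0.098,0.001,0.13],"turn":0}]'; python3 -c "
from h import *
stat();go(.541,.122,.024,0);c=calibration('wrist');im=camera('wrist');cv2.imwrite('pics/w2.png',im[:,:,::-1]);np.savez('w2.npz',**c)
b=blobs(masks(im)['blue'],100);print(*b,sep='\n')
for x in b: print(plane(c,x[1],.078).round(4))"
```

```text
clock: 2.03
position: [0.5393, 0.1229, 0.1689]
ee_rot: [0.705, 0.709, -0.001, -0.001]
ft_force: [0.6, 1.0, -0.3]
grip_width: 0.997
t=2.03 pos [0.5393 0.1229 0.1689] yaw_y 0.4 tilt z [-0.003 -0.001 -1.   ] F [ 0.56  0.98 -0.35] T [ 0.07 -0.01  0.04] grip 85.1 mm
shift [-0.0008, 0.0021, 0.1449] turn 0.0020 (0.4deg, 0.0 rows) rows 3.5
(5846, [271.4, 51.7], [230, 7, 84, 90])
(3667, [253.8, 198.4], [220, 164, 71, 69])
[0.5511 0.2241 0.078 ]
[0.5405 0.1237 0.078 ]
```

View pics/w2.png

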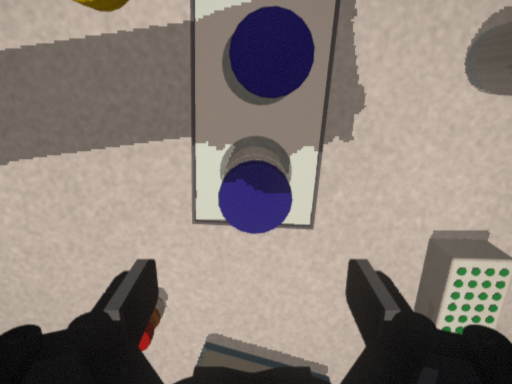

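```bash
python3 -c "
from h import *
a,b=dict(np.load('w1.npz')),dict(np.load('w2.npz'))
print(tri(a,(252.7,238.1),b,(253.8,198.4)),tri(a,(261.9,155.9),b,(271.4,51.7)))"
python3 -m handwheel '[{"jaw":85,"delta_pos":[0,0.001,0.03],"turn":0.002},{"jaw":85,"delta_pos":[0,0.001,0.06],"turn":0.002},{"jaw":85,"delta_pos":[0,0.001,0.09],"turn":0.002},{"jaw":85,"delta_pos":[0,0.001,0.12],"turn":0.002},{"jaw":85,"delta_pos":[0,0.001,0.145],"turn":0.002},{"jaw":85,"delta_pos":[0,0.001,0.145],"turn":0.002},{"jaw":85,"delta_pos":[0,0.001,0.145],"turn":0.002}]'; python3 -c "
from h import *
stat()"
```

```text
(array([0.54086289, 0.12203846, 0.07324386]), np.float64(0.7089813125710986)) (array([0.55118439, 0.2243763 , 0.07446219]), np.float64(0.1801963293162928))
clock: 2.67
position: [0.5419, 0.1247, 0.0258]
ee_rot: [0.706, 0.708, -0.0, -0.0]
ft_force: [1.1, 0.3, 0.6]
grip_width: 0.994
t=2.67 pos [0.5419 0.1247 0.0258] yaw_y 0.1 tilt z [-0.001  0.    -1.   ] F [1.11 0.3  0.55] T [-0.04 -0.   -0.01] grip 84.9 mm
```

```bash
python3 -m handwheel '[{"jaw":40,"delta_pos":[0,0,0],"turn":0},{"jaw":40,"delta_pos":[0,0,0],"turn":0},{"jaw":40,"delta_pos":[0,0,0],"turn":0},{"jaw":40,"delta_pos":[0,0,0],"turn":0},{"jaw":40,"delta_pos":[0,0,0],"turn":0},{"jaw":40,"delta_pos":[0,0,0],"turn":0},{"jaw":40,"delta_pos":[0,0,0],"turn":0},{"jaw":40,"delta_pos":[0,0,0],"turn":0}]' 50; python3 -c "
from h import *
stat()"
```

```text
clock: 3.33
position: [0.5434, 0.1239, 0.0278]
ee_rot: [0.707, 0.707, 0.002, 0.0]
ft_force: [-2.7, 0.2, 10.4]
grip_width: 0.653
t=3.33 pos [0.5434 0.1239 0.0278] yaw_y 0.0 tilt z [ 0.003  0.002 -1.   ] F [-2.66  0.18 10.41] T [0.03 0.7  0.09] grip 55.8 mm
```

```bash
python3 -m handwheel '[{"jaw":40,"delta_pos":[0,0,-0.012],"turn":0},{"jaw":40,"delta_pos":[0,0,-0.024],"turn":0},{"jaw":40,"delta_pos":[0,0,-0.04],"turn":0},{"jaw":40,"delta_pos":[0,0,-0.04],"turn":0},{"jaw":40,"delta_pos":[0,0,-0.04],"turn":0},{"jaw":40,"delta_pos":[0,0,-0.04],"turn":0},{"jaw":40,"delta_pos":[0,0,-0.04],"turn":0}]'; python3 -c "
from h import *
stat()"
```

```text
clock: 3.92
position: [0.5416, 0.1228, 0.0647]
ee_rot: [0.707, 0.707, -0.0, -0.0]
ft_force: [0.5, -0.0, -1.1]
grip_width: 0.65
t=3.92 pos [0.5416 0.1228 0.0647] yaw_y 0.0 tilt z [-0.001 -0.    -1.   ] F [ 0.49 -0.02 -1.08] T [-0.01 -0.   -0.03] grip 55.5 mm
```

```bash
python3 -c "
from h import *
im=camera('side');cv2.imwrite('pics/s1.png',cv2.resize(im[100:280,80:380,::-1],None,fx=2.6,fy=2.6));stat();im=camera('top');stat()"
```

```text
t=3.97 pos [0.5415 0.1228 0.0646] yaw_y 0.0 tilt z [-0.001 -0.    -1.   ] F [-0.05  0.49 -1.7 ] T [-0.02  0.04 -0.03] grip 56.2 mm
t=4.02 pos [0.5416 0.1228 0.0646] yaw_y -0.0 tilt z [-0.001 -0.    -1.   ] F [ 0.68  0.25 -1.99] T [ 0.02  0.07 -0.03] grip 55.7 mm
```

View pics/s1.png

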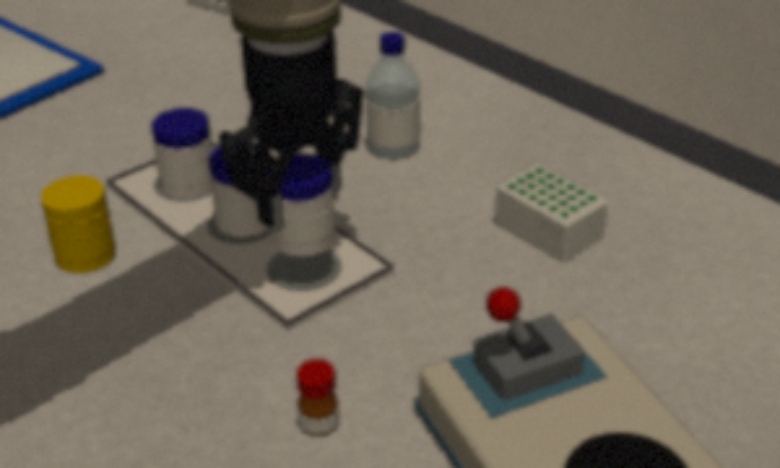

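The can hangs clear of the tray with its shadow below it, at about 1.6 N, so this one is empty. I'll set it back.

```bash
python3 -m handwheel '[{"jaw":40,"delta_pos":[0,0,0.015],"turn":0},{"jaw":40,"delta_pos":[0,0,0.028],"turn":0},{"jaw":40,"delta_pos":[0,0,0.034],"turn":0},{"jaw":40,"delta_pos":[0,0,0.037],"turn":0},{"jaw":40,"delta_pos":[0,0,0.038],"turn":0},{"jaw":40,"delta_pos":[0,0,0.038],"turn":0},{"jaw":40,"delta_pos":[0,0,0.038],"turn":0}]'; python3 -c "
from h import *
stat()"
```

```text
clock: 4.6
position: [0.5421, 0.1228, 0.0279]
ee_rot: [0.707, 0.707, 0.0, -0.0]
ft_force: [-3.1, -1.2, 5.4]
grip_width: 0.651
t=4.60 pos [0.5421 0.1228 0.0279] yaw_y -0.0 tilt z [-0.  0. -1.] F [-3.15 -1.15  5.4 ] T [-0.19  0.64 -0.07] grip 55.6 mm
```

```bash
python3 -m handwheel '[{"jaw":85,"delta_pos":[0,0,0],"turn":0},{"jaw":85,"delta_pos":[0,0,0],"turn":0},{"jaw":85,"delta_pos":[0,0,0],"turn":0},{"jaw":85,"delta_pos":[0,0,0],"turn":0},{"jaw":85,"delta_pos":[0,0,0],"turn":0},{"jaw":85,"delta_pos":[0,0,-0.03],"turn":0},{"jaw":85,"delta_pos":[0,0,-0.07],"turn":0},{"jaw":85,"delta_pos":[0,0,-0.11],"turn":0},{"jaw":85,"delta_pos":[0,0,-0.13],"turn":0},{"jaw":85,"delta_pos":[0,0,-0.13],"turn":0}]'; python3 -c "
from h import *
stat();go(.551,.224,.145,0);go(.551,.224,.024,0)"
```

```text
clock: 5.43
position: [0.5447, 0.1234, 0.1625]
ee_rot: [0.707, 0.707, 0.004, 0.001]
ft_force: [0.3, -0.3, 0.6]
grip_width: 0.996
t=5.43 pos [0.5447 0.1234 0.1625] yaw_y -0.0 tilt z [ 0.007  0.003 -1.   ] F [ 0.27 -0.28  0.56] T [ 0.03 -0.06  0.  ] grip 85.0 mm
shift [0.1005, 0.0062, 0.0179] turn -0.0001 (-0.0deg, 0.0 rows) rows 2.5
shift [0.1001, 0.0053, 0.1389] turn -0.0001 (-0.0deg, 0.0 rows) rows 4.1
```

```bash
python3 -m handwheel '[{"jaw":85,"delta_pos":[0.04,0.009,0],"turn":0},{"jaw":85,"delta_pos":[0.08,0.009,0],"turn":0},{"jaw":85,"delta_pos":[0.101,0.009,0.01],"turn":0},{"jaw":85,"delta_pos":[0.101,0.009,0.02],"turn":0},{"jaw":85,"delta_pos":[0.101,0.009,0.02],"turn":0},{"jaw":85,"delta_pos":[0.101,0.009,0.02],"turn":0}]'; python3 -c "
from h import *
stat();go(.551,.224,.024,0)"
```

```text
clock: 5.93
position: [0.5506, 0.2227, 0.1364]
ee_rot: [0.707, 0.707, -0.001, 0.0]
ft_force: [0.9, -0.6, -0.4]
grip_width: 0.995
t=5.93 pos [0.5506 0.2227 0.1364] yaw_y -0.0 tilt z [-0.002 -0.002 -1.   ] F [ 0.94 -0.62 -0.44] T [-0.04  0.   -0.01] grip 85.0 mm
shift [0.0015, 0.0005, 0.1124] turn -0.0002 (-0.0deg, 0.0 rows) rows 2.7
```

```bash
python3 -m handwheel '[{"jaw":85,"delta_pos":[0.001,0,0.03],"turn":0},{"jaw":85,"delta_pos":[0.001,0,0.06],"turn":0},{"jaw":85,"delta_pos":[0.001,0,0.09],"turn":0},{"jaw":85,"delta_pos":[0.001,0,0.11],"turn":0},{"jaw":85,"delta_pos":[0.001,0,0.11],"turn":0},{"jaw":85,"delta_pos":[0.001,0,0.11],"turn":0}]'; python3 -c "
from h import *
stat()"
python3 -m handwheel '[{"jaw":40,"delta_pos":[0,0,0],"turn":0},{"jaw":40,"delta_pos":[0,0,0],"turn":0},{"jaw":40,"delta_pos":[0,0,0],"turn":0},{"jaw":40,"delta_pos":[0,0,0],"turn":0},{"jaw":40,"delta_pos":[0,0,0],"turn":0},{"jaw":40,"delta_pos":[0,0,0],"turn":0},{"jaw":40,"delta_pos":[0,0,0],"turn":0}]' 50; python3 -c "
from h import *
stat()"
```

```text
clock: 6.43
position: [0.5512, 0.2234, 0.0275]
ee_rot: [0.708, 0.706, -0.001, 0.0]
ft_force: [-0.4, -0.1, 0.3]
grip_width: 0.994
t=6.43 pos [0.5512 0.2234 0.0275] yaw_y -0.1 tilt z [-0.001 -0.001 -1.   ] F [-0.37 -0.13  0.28] T [ 0.02 -0.01 -0.03] grip 84.9 mm
clock: 7.02
position: [0.5522, 0.2252, 0.0294]
ee_rot: [0.707, 0.707, 0.001, 0.0]
ft_force: [-1.9, -1.5, 8.1]
grip_width: 0.643
t=7.02 pos [0.5522 0.2252 0.0294] yaw_y -0.0 tilt z [ 0.002  0.002 -1.   ] F [-1.94 -1.51  8.09] T [-0.25  0.4  -0.07] grip 54.9 mm
```

```bash
python3 -m handwheel '[{"jaw":40,"delta_pos":[0,0,-0.012],"turn":0},{"jaw":40,"delta_pos":[0,0,-0.024],"turn":0},{"jaw":40,"delta_pos":[0,0,-0.04],"turn":0},{"jaw":40,"delta_pos":[0,0,-0.04],"turn":0},{"jaw":40,"delta_pos":[0,0,-0.04],"turn":0},{"jaw":40,"delta_pos":[0,0,-0.04],"turn":0},{"jaw":40,"delta_pos":[0,0,-0.04],"turn":0}]'; python3 -c "
from h import *
stat();im=camera('side');cv2.imwrite('pics/s2.png',cv2.resize(im[100:280,80:380,::-1],None,fx=2.6,fy=2.6));stat()"
```

```text
clock: 7.6
position: [0.5504, 0.2247, 0.0664]
ee_rot: [0.707, 0.707, -0.001, -0.0]
ft_force: [-0.8, 0.6, -5.9]
grip_width: 0.641
t=7.60 pos [0.5504 0.2247 0.0664] yaw_y 0.0 tilt z [-0.001 -0.001 -1.   ] F [-0.8   0.59 -5.92] T [ 0.01 -0.01 -0.02] grip 54.7 mm
t=7.65 pos [0.5504 0.2247 0.0663] yaw_y 0.0 tilt z [-0.001 -0.001 -1.   ] F [ 0.03  0.5  -4.65] T [ 0.    0.02 -0.07] grip 54.9 mm
```

View pics/s2.png

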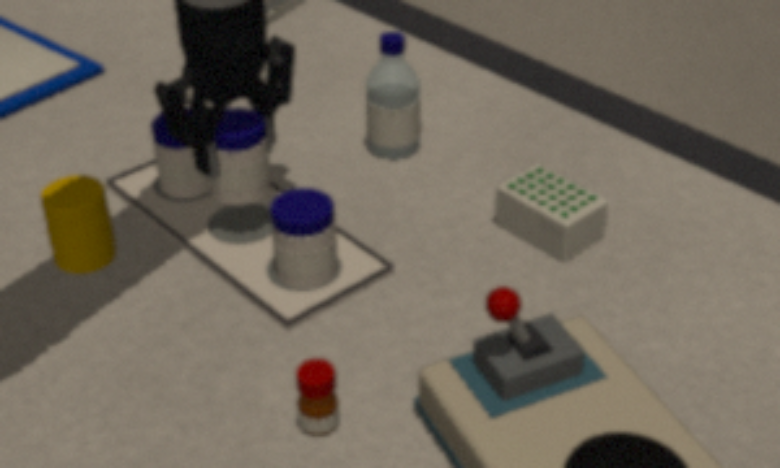

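Reading −5 N, so can b (the middle one) is loaded, and can c stands upright where it was. I'll carry can b high to the shaker and look at the plate on the way.

```bash
python3 -m handwheel '[{"jaw":40,"delta_pos":[0,0,-0.02],"turn":0},{"jaw":40,"delta_pos":[0,0,-0.05],"turn":0},{"jaw":40,"delta_pos":[0,0,-0.08],"turn":0},{"jaw":40,"delta_pos":[-0.02,0,-0.11],"turn":0},{"jaw":40,"delta_pos":[-0.05,-0.006,-0.14],"turn":0},{"jaw":40,"delta_pos":[-0.08,-0.01,-0.16],"turn":0},{"jaw":40,"delta_pos":[-0.115,-0.014,-0.17],"turn":0},{"jaw":40,"delta_pos":[-0.15,-0.018,-0.17],"turn":0},{"jaw":40,"delta_pos":[-0.18,-0.022,-0.17],"turn":0},{"jaw":40,"delta_pos":[-0.21,-0.025,-0.17],"turn":0}]' 60;
python3 -m handwheel '[{"jaw":40,"delta_pos":[-0.03,-0.005,0],"turn":0},{"jaw":40,"delta_pos":[-0.06,-0.01,0],"turn":0},{"jaw":40,"delta_pos":[-0.085,-0.015,0],"turn":0},{"jaw":40,"delta_pos":[-0.1,-0.015,0],"turn":0},{"jaw":40,"delta_pos":[-0.1,-0.015,0],"turn":0},{"jaw":40,"delta_pos":[-0.1,-0.015,0],"turn":0}]'; python3 -c "
from h import *
stat();c=calibration('wrist');im=camera('wrist');cv2.imwrite('pics/w3.png',im[:,:,::-1]);np.savez('w3.npz',**c)
print(blobs(masks(im)['black'],300))"
```

```text
clock: 8.48
position: [0.5253, 0.013, 0.2369]
ee_rot: [0.707, 0.707, -0.0, -0.0]
ft_force: [-0.3, 0.1, -4.8]
grip_width: 0.638
clock: 8.98
position: [0.5106, -0.0859, 0.2368]
ee_rot: [0.708, 0.706, -0.0, -0.0]
ft_force: [-0.2, 0.9, -5.0]
grip_width: 0.643
t=8.98 pos [ 0.5106 -0.0859  0.2368] yaw_y -0.1 tilt z [-0.001  0.    -1.   ] F [-0.21  0.92 -4.98] T [ 0.08 -0.01  0.04] grip 54.9 mm
[(19532, [245.3, 353.4], [0, 263, 509, 121])]
```

View pics/w3.png

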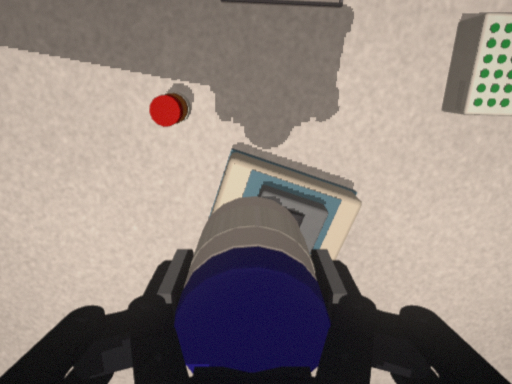

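```bash
python3 -m handwheel '[{"jaw":40,"delta_pos":[-0.03,0,0],"turn":0},{"jaw":40,"delta_pos":[-0.07,0,0],"turn":0},{"jaw":40,"delta_pos":[-0.11,0,0],"turn":0},{"jaw":40,"delta_pos":[-0.15,0,0],"turn":0},{"jaw":40,"delta_pos":[-0.19,0,0],"turn":0},{"jaw":40,"delta_pos":[-0.225,0,0],"turn":0},{"jaw":40,"delta_pos":[-0.25,0,0],"turn":0},{"jaw":40,"delta_pos":[-0.25,0,0],"turn":0},{"jaw":40,"delta_pos":[-0.25,0,0],"turn":0}]'; python3 -c "
from h import *
stat();c=calibration('wrist');im=camera('wrist');cv2.imwrite('pics/w4.png',im[:,:,::-1]);np.savez('w4.npz',**c)
print(blobs(masks(im)['black'],300))"
python3 -m handwheel '[{"jaw":40,"delta_pos":[0.03,0,0.0],"turn":0},{"jaw":40,"delta_pos":[0.06,0,0],"turn":0},{"jaw":40,"delta_pos":[0.06,0,0],"turn":0},{"jaw":40,"delta_pos":[0.06,0,0],"turn":0}]'; python3 -c "
from h import *
stat();c=calibration('wrist');im=camera('wrist');cv2.imwrite('pics/w5.png',im[:,:,::-1]);np.savez('w5.npz',**c)
print(blobs(masks(im)['black'],300))"
```

```text
clock: 9.78
position: [0.5109, -0.3356, 0.2363]
ee_rot: [0.708, 0.707, -0.001, -0.001]
ft_force: [0.4, 1.2, -5.6]
grip_width: 0.638
t=9.78 pos [ 0.5109 -0.3356  0.2363] yaw_y -0.1 tilt z [-0.002 -0.    -1.   ] F [ 0.44  1.24 -5.62] T [ 0.07 -0.01 -0.02] grip 54.5 mm
[(6029, [245.9, 92.0], [196, 44, 93, 98]), (14034, [187.5, 354.5], [0, 282, 402, 102]), (3593, [447.8, 361.7], [392, 326, 118, 58])]
clock: 10.17
position: [0.5127, -0.2704, 0.2369]
ee_rot: [0.705, 0.71, 0.001, -0.001]
ft_force: [0.8, -0.2, -5.5]
grip_width: 0.642
t=10.17 pos [ 0.5127 -0.2704  0.2369] yaw_y 0.4 tilt z [ 0.     0.002 -1.   ] F [ 0.8  -0.22 -5.46] T [-0.05  0.03  0.04] grip 54.8 mm
[(1716, [245.3, 140.0], [208, 120, 69, 49]), (17705, [241.3, 356.3], [0, 281, 510, 103])]
```

View pics/w4.png

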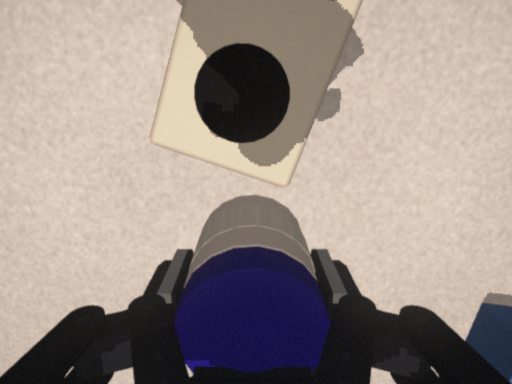

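View pics/w5.png

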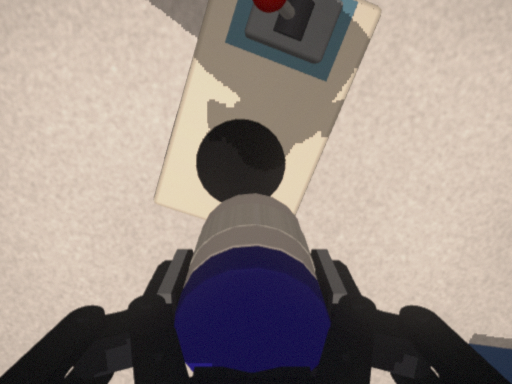

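```bash
python3 - <<'E'
from h import *
def ell(f,vmax):
    im=cv2.imread(f); m=(im.max(2)<50).astype(np.uint8); m[vmax+40:]=0
    m=cv2.morphologyEx(m,cv2.MORPH_OPEN,np.ones((3,3)))
    k=max(cv2.findContours(m,0,1)[0],key=cv2.contourArea)[:,0]
    k=k[k[:,1]<vmax]; e=cv2.fitEllipse(k.astype(np.float32)); return e
e4=ell('pics/w4.png',200);e5=ell('pics/w5.png',185);et=(378.7,226.9)
print(e4,e5)
a,b=dict(np.load('w4.npz')),dict(np.load('w5.npz'));ct,cs=calibration("top"),calibration("side")
for c,e in((a,e4[0]),(b,e5[0])): print(plane(c,e,.062).round(4))
print(tri(a,e4[0],b,e5[0]),tri(a,e4[0],ct,et),tri(a,e4[0],cs,(320.7,286.4)))
E
```

```text
((241.88626098632812, 92.47590637207031), (92.61436462402344, 97.56137084960938), 173.0801544189453) ((240.3052215576172, 162.00025939941406), (84.47416687011719, 85.73737335205078), 97.27128601074219)
[ 0.5017 -0.2618  0.062 ]
[ 0.5015 -0.261   0.062 ]
(array([ 0.50147357, -0.26191824,  0.0578017 ]), np.float64(0.2689859953035228)) (array([ 0.50085003, -0.26205252,  0.06535183]), np.float64(2.067803986985674)) (array([ 0.50221059, -0.26327385,  0.05290574]), np.float64(2.877114345406433))
```

```bash
python3 -m handwheel '[{"jaw":40,"delta_pos":[0.01,-0.01,0.03],"turn":0},{"jaw":40,"delta_pos":[0.01,-0.01,0.06],"turn":0},{"jaw":40,"delta_pos":[0.01,-0.01,0.09],"turn":0},{"jaw":40,"delta_pos":[0.01,-0.01,0.11],"turn":0},{"jaw":40,"delta_pos":[0.01,-0.01,0.115],"turn":0},{"jaw":40,"delta_pos":[0.01,-0.01,0.115],"turn":0},{"jaw":40,"delta_pos":[0.01,-0.01,0.115],"turn":0},{"jaw":40,"delta_pos":[0.01,-0.01,0.115],"turn":0}]'; python3 -c "
from h import *
stat();go(.501,-.2625,.0854,0)
im=camera('side');cv2.imwrite('pics/s3.png',cv2.resize(im[150:350,200:400,::-1],None,fx=3,fy=3))"
```

```text
clock: 10.88
position: [0.502, -0.2658, 0.1239]
ee_rot: [0.707, 0.707, 0.001, 0.001]
ft_force: [0.6, -0.9, -5.1]
grip_width: 0.639
t=10.88 pos [ 0.502  -0.2658  0.1239] yaw_y -0.0 tilt z [ 0.002 -0.001 -1.   ] F [ 0.62 -0.89 -5.13] T [-0.04  0.02 -0.02] grip 54.6 mm
shift [0.0033, -0.0011, 0.0385] turn -0.0000 (-0.0deg, 0.0 rows) rows 0.9
```

View pics/s3.png

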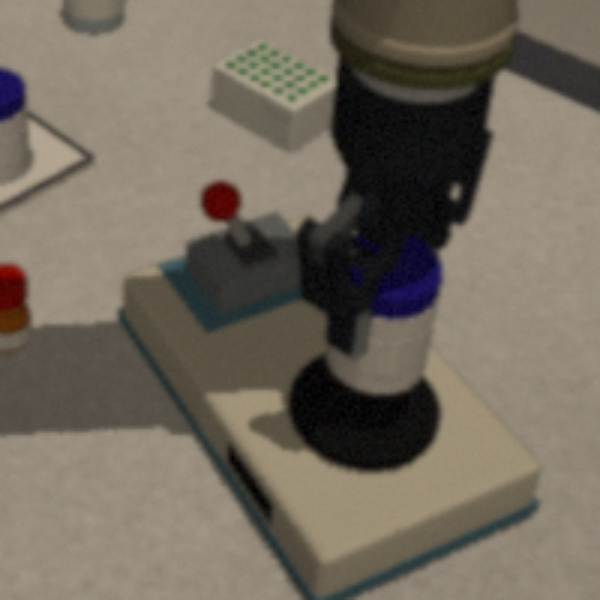

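The can hangs upright over the black plate, held by both fingers, with the lever still off. I'll lower it gently.

```bash
python3 -m handwheel '[{"jaw":40,"delta_pos":[0.003,-0.001,0.012],"turn":0},{"jaw":40,"delta_pos":[0.003,-0.001,0.024],"turn":0},{"jaw":40,"delta_pos":[0.003,-0.001,0.032],"turn":0},{"jaw":40,"delta_pos":[0.003,-0.001,0.035],"turn":0},{"jaw":40,"delta_pos":[0.003,-0.001,0.036],"turn":0},{"jaw":40,"delta_pos":[0.003,-0.001,0.036],"turn":0},{"jaw":40,"delta_pos":[0.003,-0.001,0.036],"turn":0}]'; python3 -c "
from h import *
stat();go(.501,-.2625,.0854,0)"
```

```text
clock: 11.52
position: [0.5, -0.262, 0.086]
ee_rot: [0.707, 0.707, 0.0, -0.0]
ft_force: [-1.3, 0.9, -2.6]
grip_width: 0.642
t=11.52 pos [ 0.5   -0.262  0.086] yaw_y 0.0 tilt z [-0.  0. -1.] F [-1.29  0.86 -2.63] T [ 0.25  0.16 -0.01] grip 54.8 mm
shift [-0.0005, 0.001, 0.0006] turn 0.0000 (0.0deg, 0.0 rows) rows 0.0
```

```bash
python3 -m handwheel '[{"jaw":40,"delta_pos":[0,0,0.001],"turn":0},{"jaw":40,"delta_pos":[0,0,0.0015],"turn":0},{"jaw":40,"delta_pos":[0,0,0.0015],"turn":0},{"jaw":40,"delta_pos":[0,0,0.0015],"turn":0}]'; python3 -c "
from h import *
stat();im=camera('side');cv2.imwrite('pics/s4.png',cv2.resize(im[150:350,200:400,::-1],None,fx=3,fy=3))"
```

```text
clock: 11.85
position: [0.5001, -0.262, 0.0858]
ee_rot: [0.707, 0.707, 0.0, -0.0]
ft_force: [-8.1, 5.5, 13.9]
grip_width: 0.64
t=11.85 pos [ 0.5001 -0.262   0.0858] yaw_y -0.0 tilt z [ 0.     0.001 -1.   ] F [-8.09  5.52 13.9 ] T [ 0.95  1.75 -0.12] grip 54.7 mm
```

View pics/s4.png

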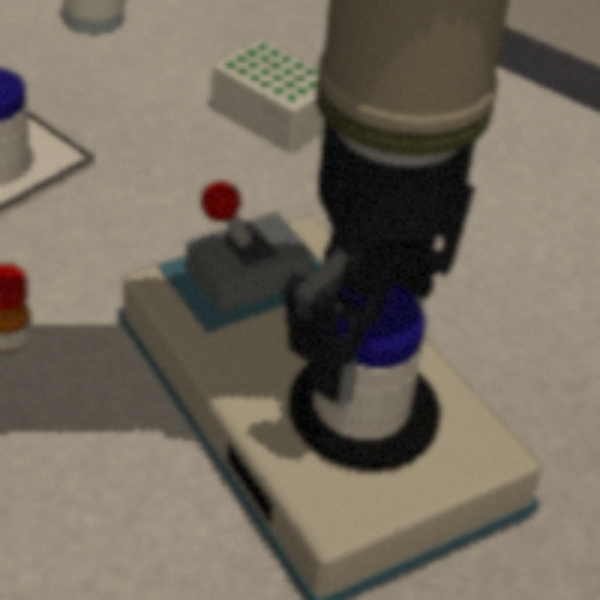

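```bash
python3 -m handwheel '[{"jaw":40,"delta_pos":[0,0,-0.001],"turn":0},{"jaw":85,"delta_pos":[0,0,-0.001],"turn":0},{"jaw":85,"delta_pos":[0,0,-0.001],"turn":0},{"jaw":85,"delta_pos":[0,0,-0.001],"turn":0},{"jaw":85,"delta_pos":[0,0,-0.001],"turn":0},{"jaw":85,"delta_pos":[0,0,-0.001],"turn":0},{"jaw":85,"delta_pos":[0,0,-0.03],"turn":0},{"jaw":85,"delta_pos":[0,0,-0.06],"turn":0},{"jaw":85,"delta_pos":[0,0,-0.09],"turn":0},{"jaw":85,"delta_pos":[0,0,-0.12],"turn":0}]'; python3 -c "
from h import *
stat();go(.45,-.07,.25,-18.2)"
```

```text
clock: 12.73
position: [0.4998, -0.2623, 0.206]
ee_rot: [0.707, 0.707, -0.0, -0.0]
ft_force: [0.2, -0.6, -0.4]
grip_width: 0.996
t=12.73 pos [ 0.4998 -0.2623  0.206 ] yaw_y -0.0 tilt z [-0. -0. -1.] F [ 0.2  -0.62 -0.36] T [ 0.   -0.03 -0.06] grip 85.0 mm
shift [0.1922, -0.0498, -0.044] turn 0.1010 (18.2deg, 2.5 rows) rows 4.9
```

```bash
python3 -c "
from h import *
go(.465,-.112,.22,-18.2)"
python3 -m handwheel '[{"jaw":85,"delta_pos":[0.04,-0.01,-0.02],"turn":0.03},{"jaw":60,"delta_pos":[0.08,-0.02,-0.02],"turn":0.06},{"jaw":30,"delta_pos":[0.12,-0.03,-0.02],"turn":0.09},{"jaw":0,"delta_pos":[0.15,-0.035,-0.02],"turn":0.101},{"jaw":0,"delta_pos":[0.15,-0.035,-0.02],"turn":0.101},{"jaw":0,"delta_pos":[0.15,-0.035,-0.02],"turn":0.101},{"jaw":0,"delta_pos":[0.15,-0.035,-0.02],"turn":0.101},{"jaw":0,"delta_pos":[0.15,-0.035,-0.02],"turn":0.101}]'; python3 -c "
from h import *
stat();go(.4715,-.1144,.105,-18.2)
for n in ('top','side','wrist'):
  im=camera(n);np.savez(n+'6.npz',**calibration(n));cv2.imwrite(f'pics/{n}6.png',im[:,:,::-1]);print(n,blobs(masks(im)['blue'],60))"
```

```text
shift [0.1502, -0.0348, -0.014] turn 0.1010 (18.2deg, 2.5 rows) rows 3.7
clock: 13.4
position: [0.4651, -0.1133, 0.2248]
ee_rot: [0.81, 0.586, 0.0, 0.0]
ft_force: [-0.1, 0.2, 0.4]
grip_width: 0.006
t=13.40 pos [ 0.4651 -0.1133  0.2248] yaw_y -18.2 tilt z [ 0. -0. -1.] F [-0.14  0.24  0.45] T [-0.02 -0.02 -0.06] grip 0.5 mm
shift [0.0009, 0.0064, 0.1198] turn -0.0002 (-0.0deg, 0.0 rows) rows 2.9
top [(90, [153.8, 117.1], [149, 112, 11, 11]), (439, [119.2, 212.1], [108, 201, 24, 24]), (100, [18.1, 236.4], [15, 203, 6, 65]), (450, [205.9, 213.6], [194, 202, 25, 24])]
side [(10421, [85.1, 31.2], [0, 0, 172, 77]), (537, [56.2, 138.3], [2, 121, 115, 34]), (169, [148.8, 147.5], [139, 142, 20, 12]), (239, [195.6, 179.9], [185, 174, 22, 14]), (571, [324.2, 255.5], [309, 244, 31, 24])]
wrist [(106, [352.1, 354.1], [344, 347, 18, 15])]
```

View pics/top6.png

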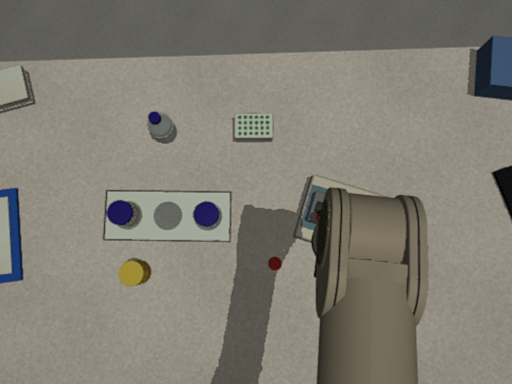

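View pics/wrist6.png

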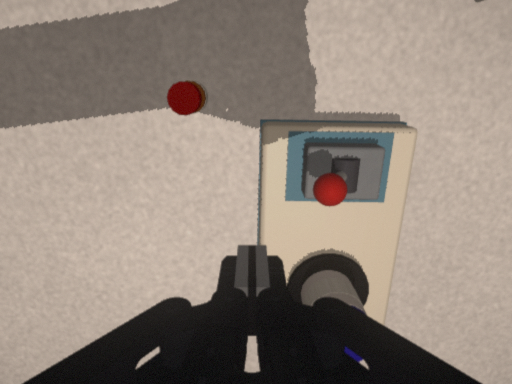

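View pics/side6.png

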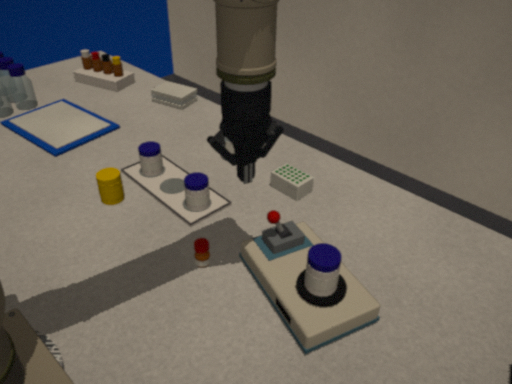

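```bash
python3 - <<'E'
from h import *
c=dict(np.load('wrist6.npz'));cs=calibration("side")
im=cv2.imread('pics/wrist6.png')[:,:,::-1]; r,g,b=[im[:,:,i].astype(int) for i in range(3)]
bb=blobs((r>80)&(r>2*g)&(r>2*b),40);print(bb)
ball=[x[1] for x in bb if 300<x[1][0]<360][0]
print("ball",plane(c,ball,.12).round(4),tri(c,ball,cs,(273.5,215.6)))
print("can lid",plane(cs,(324.2,255.5),.130).round(4), [plane(cs,p,.074).round(4) for p in((148.6,147.2),(195.2,179.2),(195.6,179.9))])
E
```

```text
[(830, [183.1, 97.7], [167, 82, 33, 33]), (828, [330.0, 189.3], [314, 174, 33, 32])]
ball [ 0.5239 -0.1292  0.12  ] (array([ 0.52431005, -0.1289944 ,  0.12207196]), np.float64(1.7661437948058556))
can lid [ 0.4997 -0.2645  0.13  ] [array([0.5499, 0.3121, 0.074 ]), array([0.5416, 0.121 , 0.074 ]), array([0.5405, 0.1182, 0.074 ])]
```

Can b stands centred on the plate within about 2 mm, can c is back on its spot, and the lever is off with its ball at (.523, −.130, .121). Next I'll descend on the near side of the ball.

```bash
python3 -m handwheel '[{"jaw":0,"delta_pos":[0.002,0.006,0.03],"turn":0},{"jaw":0,"delta_pos":[0.002,0.006,0.06],"turn":0},{"jaw":0,"delta_pos":[0.002,0.006,0.09],"turn":0},{"jaw":0,"delta_pos":[0.002,0.006,0.118],"turn":0},{"jaw":0,"delta_pos":[0.002,0.006,0.118],"turn":0},{"jaw":0,"delta_pos":[0.002,0.006,0.118],"turn":0},{"jaw":0,"delta_pos":[0.002,0.006,0.118],"turn":0}]'; python3 -c "
from h import *
stat();im=camera('side');cv2.imwrite('pics/s7.png',cv2.resize(im[150:350,200:400,::-1],None,fx=3,fy=3))"
```

```text
clock: 14.13
position: [0.4722, -0.1128, 0.1082]
ee_rot: [0.81, 0.586, 0.0, 0.001]
ft_force: [1.0, -1.1, 0.9]
grip_width: 0.003
t=14.13 pos [ 0.4722 -0.1128  0.1082] yaw_y -18.2 tilt z [ 0.001 -0.    -1.   ] F [ 1.02 -1.13  0.89] T [0.01 0.02 0.01] grip 0.2 mm
```

View pics/s7.png

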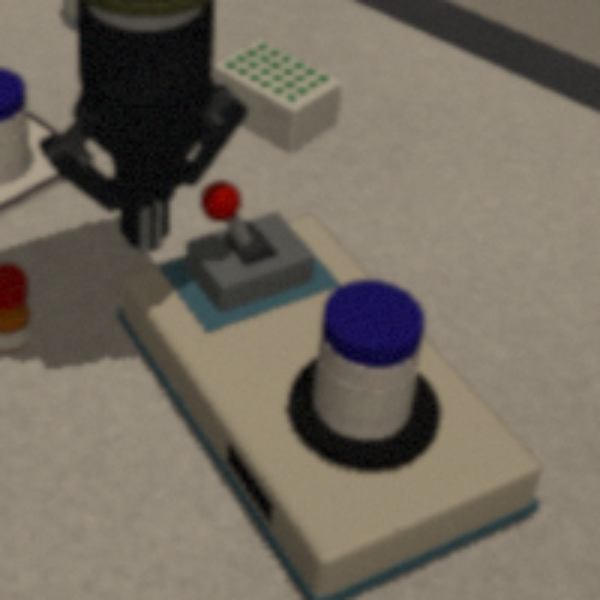

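```bash
python3 -m handwheel '[{"jaw":0,"delta_pos":[0,0.015,0],"turn":0},{"jaw":0,"delta_pos":[0,0.027,0],"turn":0},{"jaw":0,"delta_pos":[0,0.037,0],"turn":0},{"jaw":0,"delta_pos":[0,0.047,0],"turn":0},{"jaw":0,"delta_pos":[0,0.057,0],"turn":0},{"jaw":0,"delta_pos":[0,0.067,0],"turn":0},{"jaw":0,"delta_pos":[0,0.072,0],"turn":0},{"jaw":0,"delta_pos":[0,0.072,0],"turn":0},{"jaw":0,"delta_pos":[0,0.072,0],"turn":0}]'; python3 -c "
from h import *
stat();im=camera('side');cv2.imwrite('pics/s8.png',cv2.resize(im[150:350,200:400,::-1],None,fx=3,fy=3))"
```

```text
clock: 14.93
position: [0.5401, -0.1346, 0.1075]
ee_rot: [0.81, 0.586, 0.0, 0.0]
ft_force: [-0.4, 0.8, 0.0]
grip_width: -0.002
t=14.93 pos [ 0.5401 -0.1346  0.1075] yaw_y -18.2 tilt z [ 0.001 -0.    -1.   ] F [-0.41  0.76  0.01] T [ 0.   -0.03 -0.01] grip -0.1 mm
```

View pics/s8.png

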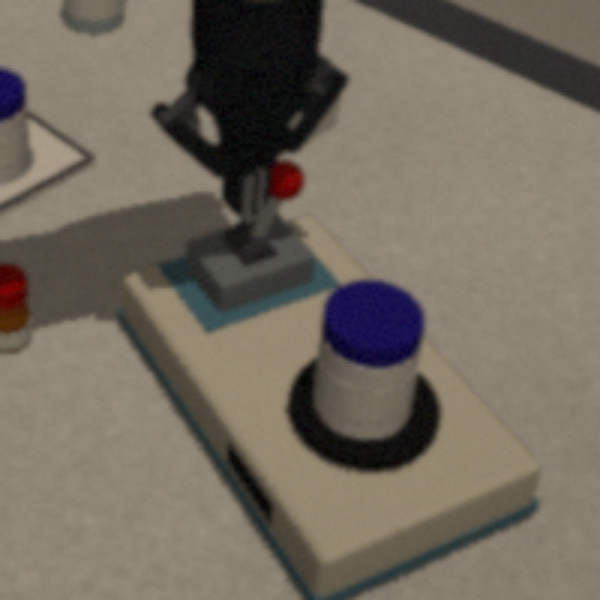

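Force is nil, so the lever is not at its stop yet. I'll push further.

```bash
python3 -m handwheel '[{"jaw":0,"delta_pos":[0,0.003,0],"turn":0},{"jaw":0,"delta_pos":[0,0.006,0],"turn":0},{"jaw":0,"delta_pos":[0,0.009,0],"turn":0},{"jaw":0,"delta_pos":[0,0.009,0],"turn":0},{"jaw":0,"delta_pos":[0,0.009,0],"turn":0}]'; python3 -c "
from h import *
stat()"
python3 -m handwheel '[{"jaw":0,"delta_pos":[0,0.003,0],"turn":0},{"jaw":0,"delta_pos":[0,0.003,0],"turn":0},{"jaw":0,"delta_pos":[0,0.003,0],"turn":0}]'; python3 -c "
from h import *
stat();im=camera('side');cv2.imwrite('pics/s9.png',cv2.resize(im[150:350,200:400,::-1],None,fx=3,fy=3))"
```

```text
clock: 15.4
position: [0.5464, -0.1366, 0.1062]
ee_rot: [0.81, 0.587, -0.001, -0.002]
ft_force: [-10.6, 4.3, 6.2]
grip_width: -0.0
t=15.40 pos [ 0.5464 -0.1366  0.1062] yaw_y -18.2 tilt z [-0.005  0.002 -1.   ] F [-10.58   4.25   6.24] T [0.84 2.2  0.02] grip -0.0 mm
clock: 15.65
position: [0.5469, -0.1367, 0.106]
ee_rot: [0.81, 0.586, -0.003, -0.005]
ft_force: [-24.8, 9.0, 17.5]
grip_width: 0.002
t=15.65 pos [ 0.5469 -0.1367  0.106 ] yaw_y -18.2 tilt z [-0.01   0.004 -1.   ] F [-24.78   8.96  17.52] T [1.79 4.98 0.01] grip 0.2 mm
```

View pics/s9.png

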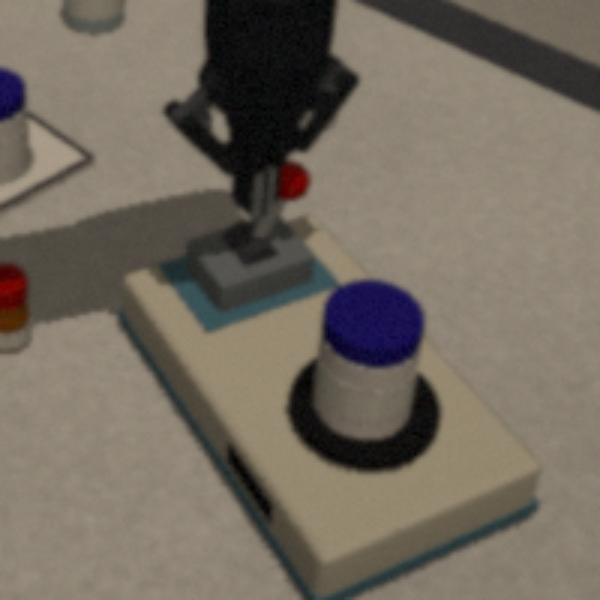

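That is the hard stop: force rose to about 25 N with no further travel. I'll retreat.

```bash
python3 -m handwheel '[{"jaw":0,"delta_pos":[0,-0.02,0],"turn":0},{"jaw":0,"delta_pos":[0,-0.05,0],"turn":0},{"jaw":0,"delta_pos":[0,-0.07,-0.02],"turn":0},{"jaw":0,"delta_pos":[0.02,-0.07,-0.06],"turn":0},{"jaw":0,"delta_pos":[0.05,-0.07,-0.1],"turn":0},{"jaw":0,"delta_pos":[0.09,-0.07,-0.14],"turn":0},{"jaw":0,"delta_pos":[0.13,-0.07,-0.16],"turn":0},{"jaw":0,"delta_pos":[0.16,-0.07,-0.16],"turn":0},{"jaw":0,"delta_pos":[0.16,-0.07,-0.16],"turn":0},{"jaw":0,"delta_pos":[0.16,-0.07,-0.16],"turn":0}]'; python3 -c "
from h import *
stat()
for n in ('top','side'):
  im=camera(n);cv2.imwrite(f'pics/{n}10.png',im[:,:,::-1]);print(n,blobs(masks(im)['blue'],60))
  r,g,b=[im[:,:,i].astype(int) for i in range(3)];print(blobs((r>80)&(r>2*g)&(r>2*b),40))"
```

```text
clock: 16.53
position: [0.5358, 0.0406, 0.2676]
ee_rot: [0.808, 0.589, 0.001, 0.0]
ft_force: [-0.5, 0.1, 0.2]
grip_width: -0.001
t=16.53 pos [0.5358 0.0406 0.2676] yaw_y -17.8 tilt z [ 0.002  0.001 -1.   ] F [-0.49  0.11  0.24] T [-0.04  0.04 -0.04] grip -0.1 mm
top [(91, [153.7, 117.0], [149, 112, 11, 11]), (188, [16.8, 235.8], [6, 189, 16, 91]), (124, [10.8, 228.2], [0, 194, 16, 70]), (439, [119.2, 212.1], [108, 201, 24, 24]), (524, [387.6, 225.6], [375, 213, 26, 26])]
[(84, [329.2, 194.0], [325, 189, 10, 11])]
side [(10405, [85.3, 31.2], [0, 0, 172, 77]), (550, [56.7, 138.0], [2, 121, 116, 34]), (159, [148.7, 147.3], [139, 143, 20, 10]), (558, [324.2, 255.3], [309, 244, 31, 23])]
[(98, [296.4, 209.0], [291, 204, 12, 11]), (133, [201.0, 243.7], [194, 238, 15, 14])]
```

View pics/top10.png

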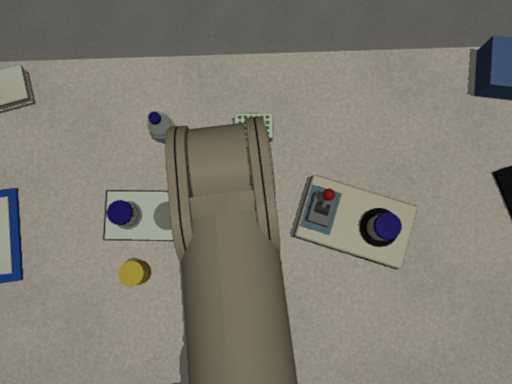

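View pics/side10.png

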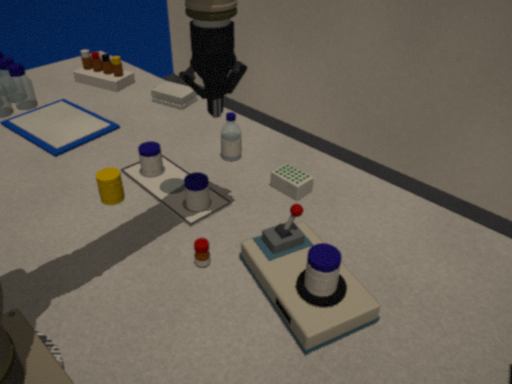

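```bash
python3 - <<'E'
from h import *
ct,cs=calibration("top"),calibration("side")
b,_=tri(ct,(329.2,194),cs,(296.4,209)); print("ball",b,_)
b0=np.array([.5223,-.1311,.1247]); ex=np.array([.95,-.312,0])
print("travel along shaker x",(b-b0)@ex,"expect ~.0527")
print("can",tri(ct,(387.6,225.6),cs,(324.2,255.3)), plane(ct,(387.6,225.6),.134))
stat()
hand_in()
E
```

```text
ball [ 0.56964294 -0.14731166  0.12301015] 0.6909134750868393
travel along shaker x 0.050033833736838076 expect ~.0527
can (array([ 0.49918633, -0.26398397,  0.13030155]), np.float64(1.431379858196546)) [ 0.49849268 -0.26236442  0.134     ]
t=16.63 pos [0.5346 0.0356 0.2664] yaw_y -18.1 tilt z [-0.    -0.001 -1.   ] F [ 0.3  -0.45 -0.56] T [-0.06 -0.02  0.  ] grip -0.1 mm
the job is handed in; nothing more can be done
```

The loaded canister is can b, the middle one. It now stands upright on the shaker's black plate, released, and the red lever is over on its far side. I handed the job in at 16.6 s.

- **Finding it:** can c weighed about 1.6 N, so it is empty, and I set it back upright on its spot. Can b weighed about 5 N. I never lifted can a.
- **Canister on the plate:** its centre measured about 2 mm from the plate centre.
- **Lever:** the ball travelled 50 mm, against about 53 mm expected. The force reached about 28 N at the stop with no further movement, and the lever stayed there after I backed away.
- **Other objects:** the bottle, vial, tip rack and yellow can look unmoved. The arm was clear of everything at hand-in.

**Where checks disagreed:**
- **Plate height:** it came out between 53 and 65 mm depending on the pair of views, against 62 mm given. I used the contact force to seat the canister.
- **Can c:** the side view put it up to 3 mm from where it started, while the top view showed under 1 mm. The arm hid can c from the top camera in the last picture, so its final check was the side view only.

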